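Tip the rinsed injector bodies out of the tilting pot

TASK

Push the empty dark-steel drip tray in under the tilting rinse pot until it sits squarely against the stand's cross rail, then swing the pot's lever over until you feel it come up against its end stop, so that all three injector bodies fall into the tray, and leave the pot tipped there to drain. The stand is not bolted down: do not shove it out of place or rock it. Work the pot by its lever only, keep your hand off the pot itself, and do not disturb the spanner, the brush or the bottle.

Things in the scene. Friction and masses are not known exactly. Their poses are not given: they have to be found in the camera images.
- stand: Dark-steel stand, 3.5 kg, loose on the bench (slides or turns at 15 to 20 N). Origin at bench level midway between its A-frames; x along the pivot axis (lever on the -x side, facing the robot), z up; pivot axis 165 mm up; pot pours towards -y. Between the A-frames 190 mm are free. Foot rails 22 mm high, y = -95 to 95. A cross rail 20 mm high joins them, front face at y = +50. Tray enters from -y.
- tipper (a joint): Angle of the cradle (hoop, pot, lever) about the pivot axis, rad: 0 = pot upright (the start). It grows as the lever rises from the +y side, passes over the top and comes down on the -y side to a firm end stop at 2.5 +- 0.1, not known more closely: feel for it. A friction bearing of about 0.7 N m (5 to 8 N at the grip) holds the cradle wherever it is let go; no spring.
- grip (a point): Centre of the lever's black cross grip, a flat bar fixed on the lever (it does not spin): 125 mm along the pivot axis (stand x -248 to -123), 26 mm along the lever, 14 mm thick in the swing direction. It is 130 mm from the pivot, at stand x = -185 mm, at an angle of 0.175 rad + tipper above +y in the stand's y-z plane. The lever's flat arm is at x = -124 to -116. Turns with the lever.
- pot: Round flared aluminium pot in the cradle's hoop, 96 mm across the base, 137 mm across the rim, 110 mm deep, wall 4 mm; origin at the centre of its underside, 50 mm below the pivot axis axis when upright. It turns with the lever. The robot must not touch it.
- tray_mid (a point): Centre (half-way up) of the loose open dark-steel drip tray, 150 (x) by 200 (y) by 45 mm high, wall and floor 4 mm, 0.5 to 1 kg, on the bench before the open -y side of the stand, its long y axis roughly along the stand's y. Pushed home it lies between the feet, its end against the cross rail: this centre is then at stand x about 0, y = -50 mm.
- injector0_mid (a point): Centre of a steel injector body, 82 mm long, hexagon 27 mm wide and 24 mm long at one end, then a shaft 20 mm and a nose 14 mm in diameter; 0.11 to 0.18 kg. The three bodies stand in the pot at the start, all alike; z of the point runs along the length.
- injector1_mid (a point): Centre of the second injector body, the same.
- injector2_mid (a point): Centre of the third injector body, the same.
- spanner: Bystander: open-ended steel spanner 180 mm long, lying on the bench; origin under its middle.
- brush: Bystander: cleaning brush 190 mm long, lying on the bench to the left of the stand; origin under its middle.
- can: Bystander: white plastic bottle, 66 mm in diameter and 170 mm tall, standing on the bench to the right of the tray; origin under its centre.
- foot (a point): Front (-y) end of the stand's foot rail on the lever side, at stand x = -99, y = -95, z = 0 mm; axes as the stand's.
Things that resemble listed ones, but are neither listed nor needed, are in the scene too. What is shaped like the part that bears injector1_mid but pink is not meant.

How it is judged:
By the outcome, as a careful person would: the job done as asked, in the order asked, and still so for the second after the job is handed in, with the robot touching nothing.
It also fails if it takes over 67 s, if anything falls off the work surface, if the arm or the gripper's body presses on something with over 40 N, if the wrist force passes 120 N, or if a joint passes its speed limit or range.

ROBOT

A 6-joint arm with a two-finger parallel gripper is mounted at the origin on the work surface. World frame = base frame: x ahead of the robot, y to its left, z up, the work surface at z = 0. Lengths are in m, angles in rad, forces in N, time in s.
With the tool pointing down it reaches from about 0.35 to 0.975 m from the base axis. Payload 4.9 kg.
Tool frame: the origin (TCP) lies at the very end of the fingers, on their centre line; the grasp point (between the pads) lies 19 mm behind it; z points along the fingers, y is the line along which they close (so a half turn about z gives the same grasp; the last joint's range is limited). The gripper opens to 85 mm and grips with 20 to 120 N. Pads are 22 mm wide; open, the fingers measure 114 mm over their backs; the gripper's body (76 mm by 85 mm) begins 54 mm behind the grasp point. The pads swing forward as they close: fully open they stand 13 mm farther back than shut.
Start: joints at [-1.224, 0.053, 1.613, -0, 1.476, -0.119], TCP at [0.281, -0.558, 0.231] pointing down, gripper open.
Joint ranges: [-3.01, 3.01], [-1.01, 2.22], [0.06, 2.58], [-1.02, 4.17], [0.09, 2.62], [-3.14, 3.14]. Speed limits (rad/s): [2.57, 2.57, 3.14, 3.14, 3.14, 3.14].

INTERFACE

Orientations are given as a unit quaternion [w, x, y, z].
In Python, from plant import state, optics, ticket, nets gives the robot as it stands. The module is installed in compiled form; this text tells all that it offers.
- The arm moves only by the shell command python3 -m inch 'ROWS' [OPENING]. ROWS is JSON, a list of rows, each an object of numbers: "dx", "dy", "dz": the shift along the tool's x, y, z as a fraction of full scale; "rx", "ry", "rz": the turn, a rotation vector about the tool's x, y, z as a fraction of full scale. In form: [{"dx": .., "dy": .., "dz": .., "rx": .., "ry": .., "rz": ..}, ...]. A call has 1 to 5 rows; each row is the pose to reach, as a shift and turn from the pose commanded when the call began, along the tool's axes at that moment; what a row does not reach only later rows make up. Full scale, the value 1, is 0.8 m for a shift and 1.5 rad for a turn. A row lasts 1/10 s, in which the tool goes at most 50 mm and 8.59 degrees, less where a joint would pass 70% of its speed; a pose out of reach is approached as far as the arm can. A call with a number of a shift or a turn outside -1 to 1 is refused whole. A call with a gripper value outside its range is refused whole. OPENING is the opening, from -1 (shut) to 1 (fully open), set as the call begins (- or left out, the last holds). The fingers move at their own pace and stop on an object; the grip force is fixed at half the most. Time passes only in rows, so rows that repeat a pose let the fingers close. It gives the time, the measured TCP pose, the force, the opening and the grip force at its end, in the units of the state.
- state(): the state, without advancing time (a new reading comes with each control period).
- optics.grab_frame(name): name is "scene" or "top"; returns the picture (420x560x3 uint8, red, green, blue); there is no depth.
- optics.camera_info(name): a dict with "fx", "fy", "cx", "cy" (pixels), "R" (3x3) and "t" (3): a world point X has camera coordinates R X + t. Camera axes: x right, y down, z forward; pixel columns grow to the right and rows downward; lengths in m; the calibration is good to about 2 mm. A picture is of the moment at which its call begins. camera_info takes no time and is no camera call.
- ticket.job_done(): hands the job in; it is judged then, once.
Trained networks look in the newest picture that a camera, given by its name, has taken for a name from the list of things; names that differ only in an ending like _2 or _b are one class to them, and where a whole thing is asked for, a point or a joint stands for the part that bears it (a point fixed in the world has none). Each returns a list of dicts, best first, with "confidence" (0 to 1); they miss things now and then, are a little off and sometimes report something else, mostly with a low value. They report only what shows in the picture. A call takes as long as a camera call. They do not tell look-alikes from the thing itself.
- nets.boxes_of(camera, name): "bbox" ([centre column, centre row, width, height] in pixels, round what is visible of it).
- nets.outline_of(camera, name): "pixels" (420x560 bool, what is visible of it) and "bbox" ([centre column, centre row, width, height] in pixels, round what is visible of it).
The state is a dict: "time": time; "joint_pos": joint angles; "joint_vel": joint speeds; "joint_efforts": joint torques, N m; "tool_pos": TCP position; "tool_rot": TCP orientation; "contact_force": force on the tool from outside, world axes, zero at the start; "ft_torque": the same for the moment, N m; "gripper_width": opening from 0.0 (shut) to 1.0 (fully open); "grasp_force": force on a finger pad.
Only numpy, scipy, OpenCV 4.12 (cv2) and the standard library are available. Lean on these libraries where they do the work, as an engineer would, in place of code of your own. Each camera call takes 0.05 s, during which the arm holds its last target. There are 200 camera calls.

## Working session

There is one attempt and no reset: what is moved stays moved. The work goes in short steps, Python scripts to look and compute and a shell command to move; the robot and the scene stay as the last step left them, time stands still between calls to the robot, and variables do not carry over. Pictures are saved under pics/ and viewed, at most 13 in all, crops included, and the job is handed in when it is done.

```bash
mkdir -p pics; ls; python3 - <<'E'
from plant import state, optics, nets
import cv2
print(state())
for c in ("scene","top"):
    im=optics.grab_frame(c); cv2.imwrite(f"pics/{c}0.png",im[:,:,::-1])
    i=optics.camera_info(c); print(c,i)
    for n in ("stand","tray_mid","grip","pot","spanner","brush","can","injector0_mid","foot"):
        print(n,[( [round(float(v)) for v in b["bbox"]],round(b["confidence"],2)) for b in nets.boxes_of(c,n)][:4])
E
```

```text
pics
{'time': 0.0, 'joint_pos': array([-1.22402494e+00,  5.33486472e-02,  1.61430207e+00,  6.88147114e-06,
        1.47601262e+00, -1.18999750e-01]), 'joint_vel': array([ 1.10398176e-03,  2.16603277e-04, -5.02365893e-04, -3.68839598e-05,
        2.13897902e-03,  3.04081274e-04]), 'joint_efforts': array([-5.27705797e-04, -3.93674254e+01, -3.70181537e+01, -3.05420508e-04,
        7.05950733e-03,  1.70407048e-07]), 'tool_pos': array([ 0.28048164, -0.5578246 ,  0.2300633 ]), 'tool_rot': array([-1.02902315e-03,  9.73004052e-01,  2.30785708e-01, -1.14253158e-04]), 'contact_force': array([-0.54273794, -0.38668429, -0.18597523]), 'ft_torque': array([ 0.02044296, -0.01813907, -0.01882239]), 'grasp_force': 0.0, 'gripper_width': 1.0019354522127153}
scene {'fx': 470.61062410904304, 'fy': 470.61062410904304, 'cx': 279.66507253970457, 'cy': 213.5362412911348, 'R': array([[-0.10297848,  0.99465279,  0.00782725],
       [ 0.83187031,  0.09043414, -0.54755224],
       [-0.54533221, -0.04987484, -0.83673489]]), 't': array([ 0.0778338 , -0.34834414,  1.52637808])}
stand [([232, 178, 17, 50], 0.18)]
tra
[... 520 characters left out ...]
210.6792029956941, 'R': array([[ 1.29572151e-02, -9.99915570e-01, -9.81502628e-04],
       [-9.98891286e-01, -1.28995011e-02, -4.52747292e-02],
       [ 4.52582457e-02,  1.56704883e-03, -9.98974092e-01]]), 't': array([-0.01445582,  0.48709076,  1.30467722])}
stand [([190, 158, 139, 118], 0.94)]
tray_mid [([294, 183, 88, 82], 0.65)]
grip [([176, 163, 112, 108], 0.69)]
pot [([202, 139, 51, 56], 0.9), ([177, 163, 106, 113], 0.28)]
spanner [([338, 273, 15, 57], 0.82)]
brush [([119, 198, 23, 66], 0.88), ([338, 271, 18, 60], 0.66), ([189, 160, 134, 120], 0.49), ([434, 179, 35, 28], 0.15)]
can [([434, 177, 37, 31], 0.67)]
injector0_mid [([201, 141, 15, 7], 0.47)]
foot [([187, 158, 135, 117], 0.78)]
```

View pics/top0.png

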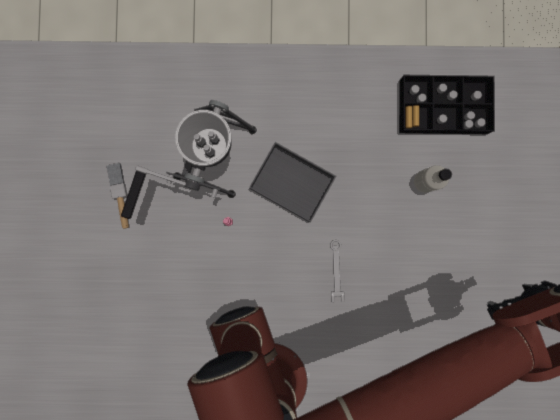

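View pics/scene0.png

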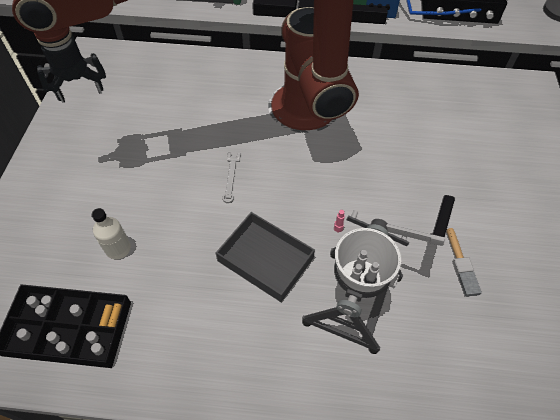

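The top view shows the stand and pot at (204,138), the grip at (134,194), the tray at (292,182) and the spanner at (337,271). The bottle is at (437,178), the brush at (118,195), and the pink look-alike at (227,221). The scene view agrees, with the true injectors inside the pot at (365,268). Next I'll take enlarged crops to get exact points.

```bash
cat > h.py <<'E'
import numpy as np, cv2
from plant import state, optics, nets
from scipy.spatial.transform import Rotation as Ro
def proj(c,X):
    i=optics.camera_info(c); p=np.atleast_2d(X)@np.array(i["R"]).T+i["t"]
    return np.c_[i["fx"]*p[:,0]/p[:,2]+i["cx"], i["fy"]*p[:,1]/p[:,2]+i["cy"]]
def back(c,uv,z):
    i=optics.camera_info(c); R=np.array(i["R"]); o=-R.T@i["t"]
    d=R.T@np.array([(uv[0]-i["cx"])/i["fx"],(uv[1]-i["cy"])/i["fy"],1]); return o+d*(z-o[2])/d[2]
def S(pose,p):  # stand/tray pose (x,y,yaw) -> world
    p=np.atleast_2d(p).astype(float); c,s=np.cos(pose[2]),np.sin(pose[2])
    return np.c_[pose[0]+c*p[:,0]-s*p[:,1],pose[1]+s*p[:,0]+c*p[:,1],p[:,2]]
def crop(c,x0,y0,x1,y1,k,name):
    im=optics.grab_frame(c)[y0:y1,x0:x1,::-1]; cv2.imwrite("pics/"+name,cv2.resize(im,None,fx=k,fy=k,interpolation=cv2.INTER_CUBIC))
E
python3 - <<'E'
from h import *
crop("top",110,90,350,240,3.3,"topc.png"); crop("scene",210,185,490,365,2.8,"scenec.png")
for c in ("top","scene"):
    for n in ("tray_mid","grip"):
        o=nets.outline_of(c,n)
        if o:
            m=o[0]["pixels"].astype(np.uint8); print(c,n,o[0]["confidence"],cv2.minAreaRect(cv2.findNonZero(m)), m.sum())
            ct=max(cv2.findContours(m,0,2)[0],key=cv2.contourArea); print(cv2.approxPolyDP(ct,6,True)[:,0].tolist())
E
```

```text
top tray_mid 0.73 ((291.9299011230469, 181.46177673339844), (71.34896850585938, 53.71125030517578), 28.610462188720703) 3705
[[275, 143], [250, 188], [310, 220], [334, 176]]
top grip 0.76 ((176.9166259765625, 167.6648712158203), (60.028411865234375, 145.78329467773438), 43.754634857177734) 3163
[[218, 107], [189, 113], [176, 130], [196, 175], [230, 150]]
scene tray_mid 0.78 ((264.5848388671875, 254.59024047851562), (84.53843688964844, 62.96821594238281), 32.735225677490234) 4946
[[250, 213], [216, 258], [280, 301], [314, 250]]
scene grip 0.81 ((393.74542236328125, 245.1221466064453), (69.94857788085938, 152.00401306152344), 58.4652099609375) 4231
[[380, 231], [355, 229], [336, 245], [335, 277], [350, 300], [396, 282], [399, 252]]
```

View pics/topc.png

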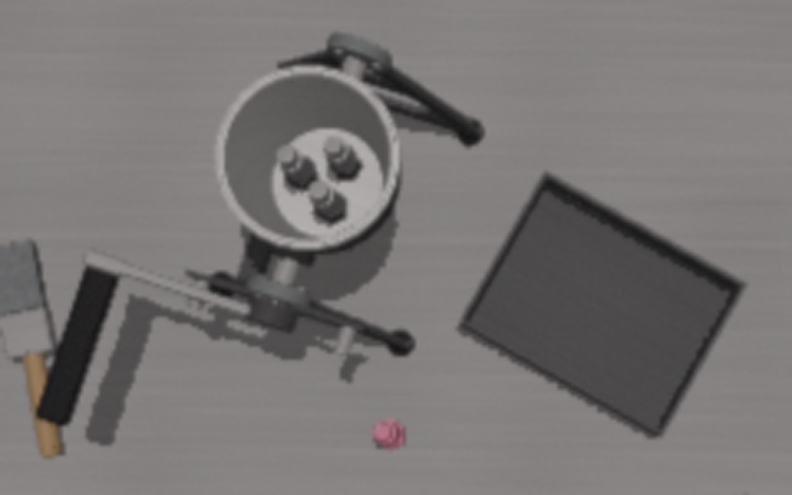

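View pics/scenec.png

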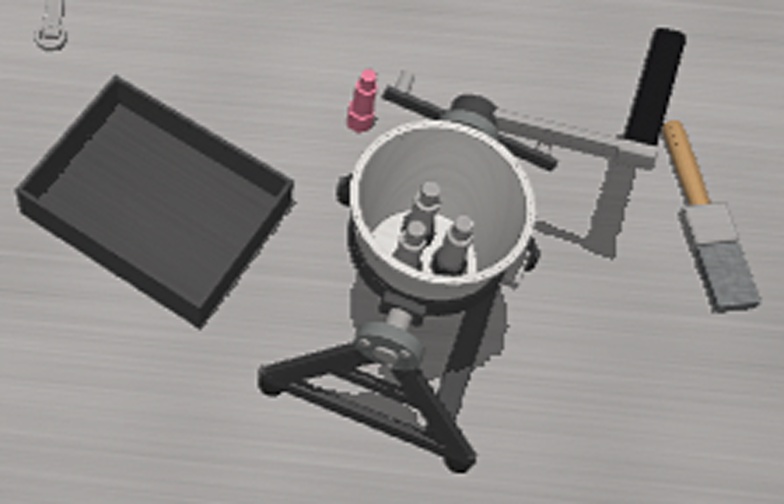

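```bash
cat > fit.py <<'E'
from h import *
from scipy.optimize import least_squares
T=lambda u,v:(110+u/3.3,90+v/3.3); C=lambda u,v:(210+u/2.8,185+v/2.8)
a=.175; g=lambda x:[x,.13*np.cos(a)-.007*np.sin(a),.165+.13*np.sin(a)+.007*np.cos(a)]
obs=[("top",g(-.248),T(52,420)),("top",g(-.123),T(102,268)),("top",[-.099,-.092,.012],T(402,343)),("top",[.099,-.092,.012],T(471,130)),
("scene",g(-.248),C(670,32)),("scene",g(-.123),C(643,140)),("scene",[.099,-.092,.012],C(268,380)),("scene",[.099,.092,.012],C(460,462)),("scene",[-.099,-.092,.012],C(388,92))]
def fit(obs,x0):
    f=lambda p:np.concatenate([proj(c,S(p,X))[0]-np.array(uv) for c,X,uv in obs])
    r=least_squares(f,x0,loss="soft_l1"); return r.x,r.fun.reshape(-1,2)
if __name__=="__main__":
    s,res=fit(obs,[.55,.15,-.3]); print("stand",s.round(4)); print(res.round(1).tolist())
    # tray rim corners (tray local; yaw such that long axis y)
    k=[[.075,.1],[.075,-.1],[-.075,-.1],[-.075,.1]]
    tt=[T(545,175),T(743,285),T(660,436),T(462,328)]; ss=[C(200,312),C(20,195),C(117,77),C(293,185)]
    o2=[("top",[*q,.045],u) for q,u in zip(k,tt)]+[("scene",[*q,.045],u) for q,u in zip(k,ss)]
    t,res=fit(o2,[.6,-.05,-.5]); print("tray",t.round(4)); print(res.round(1).tolist())
    c,sn=np.cos(s[2]),np.sin(s[2]); d=t[:2]-s[:2]; print("tray in stand",c*d[0]+sn*d[1],-sn*d[0]+c*d[1],t[2]-s[2])
    print("pink",back("top",(110+388/3.3,90+425/3.3),.08), back("scene",(210+369/2.8,185+75/2.8),.082))
    print("spanner end",back("top",(335,243),.005),back("top",(337,299),.005),"can",back("scene",(118,255),0))
E
python3 fit.py
```

```text
stand [ 0.6558  0.1733 -0.2934]
[[-2.1, 1.0], [-1.5, -0.5], [0.6, -0.1], [0.5, -0.1], [0.7, -1.4], [-1.2, 2.7], [-0.9, -1.0], [5.3, -0.3], [-16.3, 34.3]]
tray [ 0.569 -0.056 -0.5  ]
[[-1.3, -1.7], [0.3, -0.6], [-0.4, -0.2], [-2.2, -2.2], [-0.2, -0.9], [-1.8, -1.6], [-0.8, -0.5], [0.3, -1.2]]
tray in stand -0.01679903449299601 -0.2446495676468209 -0.20656928783998174
pink [0.46020969 0.11967276 0.08      ] [0.45343952 0.12784569 0.082     ]
spanner end [ 0.39601355 -0.18510237  0.005     ] [ 0.23503296 -0.19197994  0.005     ] can [ 0.59603143 -0.43901218  0.        ]
```

The only out-of-place fit point is the "near foot" I picked, which is really the stop bar. The near foot balls are at crop (345,190) and (530,257), so I'll refit with those and work out the start of the tray push.

```bash
cat > fit2.py <<'E'
from fit import *
B=[("top",-1,-1,T(402,343)),("top",1,-1,T(471,130)),("scene",1,-1,C(268,380)),("scene",1,1,C(460,462)),("scene",-1,-1,C(343,190)),("scene",-1,1,C(532,257))]
G=[o for o in obs if abs(o[1][0])>.1]
def f(p):
    r=[proj(c,S(p,X))[0]-np.array(u) for c,X,u in G]+[proj(c,S(p,[a*.099,b*p[3],p[4]]))[0]-np.array(u) for c,a,b,u in B]
    return np.concatenate(r)
r=least_squares(f,[.655,.173,-.29,.09,.012],loss="soft_l1"); print(r.x.round(4)); print(r.fun.reshape(-1,2).round(1).tolist())
E
python3 fit2.py
python3 - <<'E'
from h import *
st=state(); R=Ro.from_quat(np.r_[st["tool_rot"][1:],st["tool_rot"][0]]).as_matrix()
t=[.569,-.056,-.5]
for y in (-.15,-.111):
    g=S(t,[0,y,.008])[0]; print(g, (R.T@(g-st["tool_pos"])/.8).round(4))
print(R.round(3))
E
```

```text
[ 0.6555  0.1705 -0.2989  0.0873  0.0085]
[[-1.4, 0.7], [-0.5, -0.7], [-0.1, -1.2], [-2.3, 2.8], [-0.0, -0.3], [0.1, 0.0], [-0.5, -0.2], [1.5, -0.8], [0.5, 0.2], [-1.6, 0.5]]
[ 0.49708617 -0.18763738  0.008     ] [ 0.4498 -0.2925  0.2791]
[ 0.51578377 -0.15341166  0.008     ] [ 0.4899 -0.3203  0.2791]
[[ 0.893  0.449 -0.   ]
 [ 0.449 -0.893  0.   ]
 [ 0.    -0.    -1.   ]]
```

```bash
cat > goal.py <<'E'
# rows needed from current pose to a goal given in frame F: point p, tilt (lean of hand to +y, rad), yaw extra
from h import *
ST=np.array([.6555,.1705,-.299])
def pose(): 
    st=state(); q=st["tool_rot"]; return st,Ro.from_quat(np.r_[q[1:],q[0]])
def need(F,p,tilt=0.,quiet=0):
    st,R=pose(); g=S(F,p)[0]
    # tool z: down, leaning; tool x ~ frame +y ; tool y ~ frame x
    th=F[2]; ex=np.array([np.cos(th),np.sin(th),0]); ey=np.array([-np.sin(th),np.cos(th),0]); ez=np.array([0,0,1.])
    z=-np.cos(tilt)*ez-np.sin(tilt)*ey; y=ex; x=np.cross(y,z)
    G=Ro.from_matrix(np.c_[x,y,z]); d=R.inv().apply(g-st["tool_pos"]); w=(R.inv()*G).as_rotvec()
    print("shift mm",(d*1000).round(1),"rows d",(d/.8).round(4),"r",(w/1.5).round(4)); return st
def instand(F=None):
    F=ST if F is None else F
    st,R=pose(); d=st["tool_pos"]-np.r_[F[:2],0]; c,s=np.cos(F[2]),np.sin(F[2])
    f=st["contact_force"]; fs=[c*f[0]+s*f[1],-s*f[0]+c*f[1],f[2]]
    print("t",round(st["time"],2),"frame pos",np.round([1000*(c*d[0]+s*d[1]),1000*(-s*d[0]+c*d[1]),1000*d[2]],1),"force",np.round(fs,1),"j",st["joint_pos"].round(2))
E
python3 -m inch '[{"dx":0.225,"dy":-0.146,"rz":-0.4},{"dx":0.225,"dy":-0.146,"rz":-0.4},{"dx":0.225,"dy":-0.146,"rz":-0.4},{"dx":0.225,"dy":-0.146,"rz":-0.4},{"dx":0.225,"dy":-0.146,"rz":-0.4}]' 1
python3 -c "
from goal import *
T=[.569,-.056,-.5]; need(T,[0,-.15,.008]); instand()"
```

```text
shift mm [ 359.9 -234.   223.3] rows d [ 0.4498 -0.2925  0.2791] r [-0.     -0.     -0.4033]
t 1.3 frame pos [-143.5 -806.9  231.3] force [0.1 0.1 0.2] j [-1.22  0.05  1.61 -0.    1.48 -0.12]validation failed for argument at $[0]...
```

```bash

python3 -m inch '[{"dx":0.225,"dy":-0.146,"dz":0,"rx":0,"ry":0,"rz":-0.4},{"dx":0.225,"dy":-0.146,"dz":0,"rx":0,"ry":0,"rz":-0.4},{"dx":0.225,"dy":-0.146,"dz":0,"rx":0,"ry":0,"rz":-0.4},{"dx":0.225,"dy":-0.146,"dz":0,"rx":0,"ry":0,"rz":-0.4},{"dx":0.225,"dy":-0.146,"dz":0,"rx":0,"ry":0,"rz":-0.4}]' 1
python3 -c "
from goal import *
T=[.569,-.056,-.5]; need(T,[0,-.15,.008]); instand()"
```

```text
time: 1.8
tool_pos: [0.3908, -0.3698, 0.2314]
tool_rot: [-0.0, 0.86, 0.51, 0.001]
contact_force: [0.0, -0.5, -0.2]
gripper_width: 0.999
grasp_force: 0.0
shift mm [210.6   6.  223.7] rows d [0.2632 0.0075 0.2796] r [ 0.0003 -0.0007  0.0004]
t 1.8 frame pos [ -93.8 -594.3  231.4] force [ 0.2 -0.4 -0.2] j [-0.9  -0.16  1.81  0.    1.48 -0.4 ]
```

Aligned with the tray. Next I'll advance and lower diagonally behind the tray's rear end, staying high until I'm past the spanner.

```bash

python3 -m inch '[{"dx":0.06,"dy":0.0075,"dz":0,"rx":0,"ry":0,"rz":0},{"dx":0.12,"dy":0.0075,"dz":0,"rx":0,"ry":0,"rz":0},{"dx":0.18,"dy":0.0075,"dz":0,"rx":0,"ry":0,"rz":0},{"dx":0.24,"dy":0.0075,"dz":0.02,"rx":0,"ry":0,"rz":0},{"dx":0.258,"dy":0.0075,"dz":0.08,"rx":0,"ry":0,"rz":0}]' 1
python3 -m inch '[{"dx":0,"dy":0,"dz":0.06,"rx":0,"ry":0,"rz":0},{"dx":0,"dy":0,"dz":0.12,"rx":0,"ry":0,"rz":0},{"dx":0,"dy":0,"dz":0.17,"rx":0,"ry":0,"rz":0},{"dx":0,"dy":0,"dz":0.196,"rx":0,"ry":0,"rz":0},{"dx":0,"dy":0,"dz":0.196,"rx":0,"ry":0,"rz":0}]' 1
python3 -c "
from goal import *
T=[.569,-.056,-.5]; need(T,[0,-.111,.008]); instand(); crop('top',210,110,400,260,4,'t1.png')"
```

```text
time: 2.3
tool_pos: [0.4992, -0.1947, 0.1734]
tool_rot: [0.005, 0.861, 0.509, 0.004]
contact_force: [0.1, -1.8, -0.6]
gripper_width: 1.004
grasp_force: 0.0
time: 2.8
tool_pos: [0.491, -0.1943, 0.0069]
tool_rot: [-0.004, 0.862, 0.507, -0.002]
contact_force: [-0.3, 0.1, 0.5]
gripper_width: 0.996
grasp_force: 0.0
shift mm [47.8  1.8 -1.2] rows d [ 0.0597  0.0023 -0.0015] r [-0.0055  0.0001 -0.0042]
t 2.8 frame pos [ -49.7 -397.1    6.9] force [-0.3  0.   0.5] j [-0.52  0.08  1.99 -0.    1.08 -0.01]
```

View pics/t1.png

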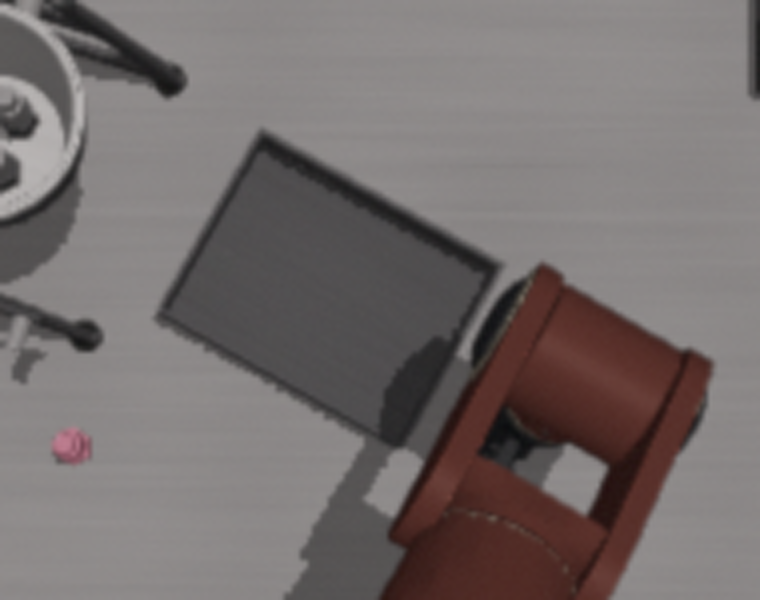

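```bash
cat > arc.py <<'E'
from goal import *
import sys
def local(F,P): 
    d=np.array(P[:2])-F[:2]; c,s=np.cos(F[2]),np.sin(F[2]); return np.array([c*d[0]+s*d[1],-s*d[0]+c*d[1],P[2]-F[2]])
t0=local(ST,[.569,-.056,-.5]); print("tray0",t0)
Y=[float(a) for a in sys.argv[1:]]   # tray-centre y targets in stand frame
for y in Y:
    k=np.clip((y-t0[1])/(-.07-t0[1]),0,1) if y>t0[1] else 0
    th=t0[2]*(1-k)
    if y<=t0[1]: x=t0[0]+(y-t0[1])*np.tan(-t0[2])
    else: x=t0[0]*(1-k)**2 if 1 else 0
    c=S([x,y,th],[0,-.111,.008])[0]; W=S(ST,[c])[0] if 0 else S(ST,c)[0]
    F=[0,0,ST[2]+th]; 
    cc,ss=np.cos(F[2]),np.sin(F[2]); p=[cc*W[0]+ss*W[1],-ss*W[0]+cc*W[1],.008]
    print(y,end=" "); need(F,p)
E
python3 arc.py -.265 -.24 -.22 -.2 -.18 -.16 -.14 -.12
```

```text
tray0 [-0.01594322 -0.24193039 -0.201     ]
-0.265 shift mm [24.2 -0.2  1.5] rows d [ 0.0302 -0.0002  0.0018] r [-0.0024  0.0001 -0.0041]
-0.24 shift mm [49.7 -0.1  1.5] rows d [ 0.0621 -0.0001  0.0018] r [-0.0024  0.0001 -0.0056]
-0.22 shift mm [70.   1.7  1.5] rows d [0.0875 0.0022 0.0018] r [-0.0024  0.     -0.0212]
-0.2 shift mm [90.3  3.2  1.5] rows d [0.1129 0.004  0.0018] r [-0.0024  0.     -0.0368]
-0.18 shift mm [110.6   4.2   1.5] rows d [0.1383 0.0052 0.0018] r [-0.0024 -0.     -0.0523]
-0.16 shift mm [130.9   4.8   1.4] rows d [0.1636 0.006  0.0018] r [-0.0024 -0.     -0.0679]
-0.14 shift mm [151.1   4.9   1.4] rows d [0.1889 0.0062 0.0018] r [-0.0024 -0.0001 -0.0835]
-0.12 shift mm [171.3   4.7   1.4] rows d [0.2141 0.0058 0.0018] r [-0.0024 -0.0001 -0.0991]
```

```bash

python3 -m inch '[{"dx":0.03,"dy":0,"dz":0.0,"rx":0,"ry":0,"rz":-0.004},{"dx":0.05,"dy":0,"dz":0.0,"rx":0,"ry":0,"rz":-0.004},{"dx":0.066,"dy":0,"dz":0.0,"rx":0,"ry":0,"rz":-0.006},{"dx":0.0875,"dy":0.0022,"dz":0.0,"rx":0,"ry":0,"rz":-0.021},{"dx":0.113,"dy":0.004,"dz":0.0,"rx":0,"ry":0,"rz":-0.037}]' 1
python3 -c "
from goal import *
instand()"
python3 arc.py  -.18 -.16 -.14 -.12 -.1
```

```text
time: 3.35
tool_pos: [0.5424, -0.1203, 0.0138]
tool_rot: [0.003, 0.847, 0.532, -0.0]
contact_force: [-3.7, -6.0, 2.1]
gripper_width: 1.002
grasp_force: 3.7
t 3.35 frame pos [ -22.4 -311.3   13.8] force [-1.8 -6.9  2.1] j [-0.35  0.13  1.93 -0.    1.08  0.1 ]
tray0 [-0.01594322 -0.24193039 -0.201     ]
-0.18 shift mm [21.2 -1.6  5.8] rows d [ 0.0265 -0.002   0.0072] r [ 0.0033  0.0024 -0.0144]
-0.16 shift mm [41.4  0.2  5.7] rows d [0.0517 0.0002 0.0071] r [ 0.0033  0.0024 -0.03  ]
-0.14 shift mm [61.6  1.5  5.6] rows d [0.077  0.0018 0.007 ] r [ 0.0032  0.0025 -0.0456]
-0.12 shift mm [81.7  2.3  5.6] rows d [0.1022 0.0029 0.007 ] r [ 0.0032  0.0025 -0.0612]
-0.1 shift mm [101.9   2.8   5.5] rows d [0.1274 0.0035 0.0069] r [ 0.0032  0.0025 -0.0767]
```

```bash

python3 -m inch '[{"dx":0.024,"dy":-0.001,"dz":0.0,"rx":0,"ry":0,"rz":-0.014},{"dx":0.05,"dy":0,"dz":0.0,"rx":0,"ry":0,"rz":-0.03},{"dx":0.075,"dy":0.001,"dz":0.0,"rx":0,"ry":0,"rz":-0.046},{"dx":0.098,"dy":0.002,"dz":0.0,"rx":0,"ry":0,"rz":-0.061},{"dx":0.098,"dy":0.002,"dz":0.0,"rx":0,"ry":0,"rz":-0.061}]' 1
python3 -c "
from goal import *
instand(); need(ST,[0,-.161,.01]); crop('top',150,90,340,240,4,'t2.png')"
```

```text
time: 3.85
tool_pos: [0.5787, -0.0475, 0.0135]
tool_rot: [0.002, 0.821, 0.57, 0.002]
contact_force: [0.0, -0.2, -0.1]
gripper_width: 1.004
grasp_force: 0.0
t 3.85 frame pos [  -9.2 -230.9   13.5] force [ 0.1 -0.2 -0.1] j [-0.21  0.18  1.87  0.    1.09  0.15]
shift mm [70.3  5.1  3.6] rows d [0.0879 0.0064 0.0045] r [ 0.003  -0.0005 -0.0384]
```

View pics/t2.png

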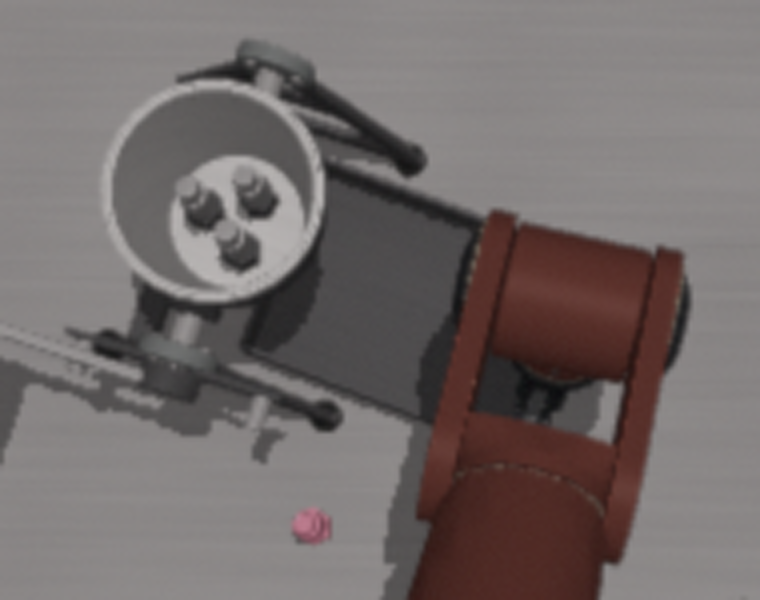

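Tray is between the feet, nearly aligned and centred. I'll keep pushing and turning gradually, then creep to contact.

```bash

python3 -m inch '[{"dx":0.018,"dy":0.001,"dz":0.0,"rx":0,"ry":0,"rz":-0.012},{"dx":0.036,"dy":0.002,"dz":0.0,"rx":0,"ry":0,"rz":-0.024},{"dx":0.052,"dy":0.003,"dz":0.0,"rx":0,"ry":0,"rz":-0.038},{"dx":0.062,"dy":0.003,"dz":0.0,"rx":0,"ry":0,"rz":-0.038},{"dx":0.068,"dy":0.003,"dz":0.0,"rx":0,"ry":0,"rz":-0.038}]' 1
python3 -c "
from goal import *
instand(); need(ST,[0,-.161,.01])"
python3 -m inch '[{"dx":0.004,"dy":0.00,"dz":0.0,"rx":0,"ry":0,"rz":0},{"dx":0.008,"dy":0.0,"dz":0.0,"rx":0,"ry":0,"rz":0}]' 1
python3 -c "
from goal import *
instand(); need(ST,[0,-.161,.01])"
```

```text
time: 4.4
tool_pos: [0.598, 0.0, 0.0123]
tool_rot: [0.002, 0.805, 0.593, -0.001]
contact_force: [-2.8, -8.1, 4.9]
gripper_width: 1.002
grasp_force: 4.3
t 4.4 frame pos [  -4.7 -179.8   12.3] force [-0.3 -8.6  4.9] j [-0.12  0.22  1.82 -0.    1.1   0.18]
shift mm [18.8  4.7  2.2] rows d [0.0236 0.0059 0.0028] r [ 0.0012  0.0025 -0.0011]
time: 4.6
tool_pos: [0.5998, 0.0056, 0.0123]
tool_rot: [0.002, 0.805, 0.593, -0.001]
contact_force: [-2.3, -8.1, 3.2]
gripper_width: 0.996
grasp_force: 4.2
t 4.6 frame pos [  -4.7 -174.    12.3] force [ 0.2 -8.4  3.2] j [-0.11  0.22  1.82 -0.    1.1   0.19]
shift mm [13.   4.6  2.2] rows d [0.0162 0.0058 0.0028] r [ 0.0012  0.0025 -0.0016]
```

```bash

m(){ python3 -c "
from goal import *
instand()"; }
python3 -m inch '[{"dx":0.0035,"dy":0.00,"dz":0.0,"rx":0,"ry":0,"rz":0},{"dx":0.007,"dy":0.0,"dz":0.0,"rx":0,"ry":0,"rz":0}]' 1 >/dev/null; m
python3 -m inch '[{"dx":0.0025,"dy":0.00,"dz":0.0,"rx":0,"ry":0,"rz":0}]' 1 >/dev/null; m
python3 -m inch '[{"dx":0.002,"dy":0.00,"dz":0.0,"rx":0,"ry":0,"rz":0}]' 1 >/dev/null; m
```

```text
t 4.8 frame pos [  -4.6 -168.4   12.3] force [-0.7 -9.   5.1] j [-0.1   0.23  1.81 -0.    1.1   0.2 ]
t 4.9 frame pos [  -4.6 -166.4   12.3] force [-0.4 -8.3  4.5] j [-0.1   0.23  1.81 -0.    1.1   0.2 ]
t 5.0 frame pos [  -4.6 -164.8   12.3] force [-0.3 -8.3  4. ] j [-0.1   0.23  1.81 -0.    1.1   0.21]
```

```bash

m(){ python3 -c "
from goal import *
instand()"; }
python3 -m inch '[{"dx":0.002,"dy":0.00,"dz":0.0,"rx":0,"ry":0,"rz":0}]' 1 >/dev/null; m
python3 -m inch '[{"dx":0.0015,"dy":0.00,"dz":0.0,"rx":0,"ry":0,"rz":0}]' 1 >/dev/null; m
python3 -m inch '[{"dx":0.0015,"dy":0.00,"dz":0.0,"rx":0,"ry":0,"rz":0}]' 1 >/dev/null; m
```

```text
t 5.1 frame pos [  -4.6 -163.3   12.3] force [ 0.1 -8.7  3.6] j [-0.1   0.23  1.81 -0.    1.1   0.21]
t 5.2 frame pos [  -4.6 -162.1   12.3] force [-0.6 -9.1  3.5] j [-0.09  0.23  1.81 -0.    1.1   0.21]
t 5.3 frame pos [  -4.6 -162.1   12.3] force [ -1.8 -16.1   5.6] j [-0.09  0.23  1.81 -0.01  1.1   0.21]
```

```bash

m(){ python3 -c "
from goal import *
instand()"; }
python3 -m inch '[{"dx":0.0004,"dy":0.00,"dz":0.0,"rx":0,"ry":0,"rz":0}]' 1 >/dev/null; m
python3 -m inch '[{"dx":-0.03,"dy":0.00,"dz":0.0,"rx":0,"ry":0,"rz":0},{"dx":-0.09,"dy":0.00,"dz":0.0,"rx":0,"ry":0,"rz":0},{"dx":-0.12,"dy":0.00,"dz":-0.05,"rx":0,"ry":0,"rz":0},{"dx":-0.12,"dy":0.00,"dz":-0.11,"rx":0,"ry":0,"rz":0},{"dx":-0.12,"dy":0.00,"dz":-0.17,"rx":0,"ry":0,"rz":0}]' -1
python3 -m inch '[{"dx":-0.06,"dy":0.00,"dz":-0.06,"rx":0,"ry":0,"rz":0},{"dx":-0.1,"dy":0.00,"dz":-0.12,"rx":0,"ry":0,"rz":0},{"dx":-0.1,"dy":0.00,"dz":-0.18,"rx":0,"ry":0,"rz":0},{"dx":-0.1,"dy":0.00,"dz":-0.24,"rx":0,"ry":0,"rz":0},{"dx":-0.1,"dy":0.00,"dz":-0.28,"rx":0,"ry":0,"rz":0}]' -1
python3 -c "
from goal import *
instand(); crop('top',110,90,310,240,4,'t3.png')"
```

```text
t 5.4 frame pos [  -4.6 -162.1   12.3] force [ -1.  -14.4   6.7] j [-0.09  0.23  1.81 -0.01  1.1   0.21]
time: 5.9
tool_pos: [0.5739, -0.0717, 0.1482]
tool_rot: [-0.001, 0.806, 0.592, -0.0]
contact_force: [1.1, 0.1, 0.1]
gripper_width: 0.145
grasp_force: 0.0
time: 6.4
tool_pos: [0.5503, -0.1478, 0.3733]
tool_rot: [0.0, 0.806, 0.592, 0.0]
contact_force: [1.8, -0.7, 0.1]
gripper_width: 0.001
grasp_force: 0.0
t 6.4 frame pos [  -6.8 -335.2  373.3] force [ 2.  -0.1  0.1] j [-0.39 -0.12  1.55  0.    1.71 -0.09]
```

View pics/t3.png

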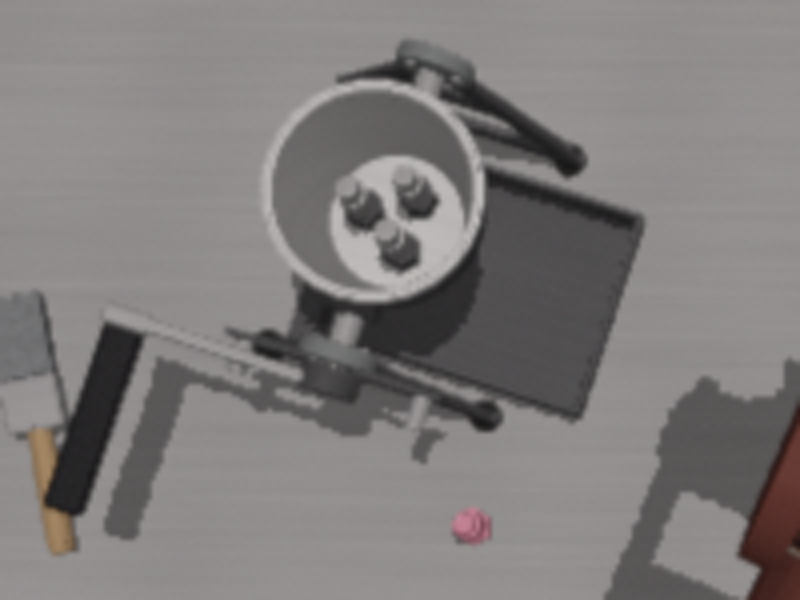

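The tray is home, with its rear rim corners at crop (643,217) and (580,416). I'll check that numerically and work out the approach to the grip.

```bash
python3 - <<'E'
from goal import *
for uv in ((643,217),(580,416)):
    w=back("top",(110+uv[0]/4,90+uv[1]/4),.045); d=w-np.r_[ST[:2],0]; c,s=np.cos(ST[2]),np.sin(ST[2]); print((c*d[0]+s*d[1])*1000,(-s*d[0]+c*d[1])*1000)
need(ST,[-.19,.25,.373],.785); need(ST,[-.19,.25,.19],.785)
print(S(ST,[[-.19,.25,.37],[-.19,.128,.19]]))
E
```

```text
66.89039057968057 -153.1036351655387
-81.52266692646815 -154.27108298926424
shift mm [ 584.6 -188.2    7.6] rows d [ 0.7307 -0.2352  0.0095] r [ 0.0094 -0.5225 -0.0067]
shift mm [ 584.8 -191.2  190.6] rows d [ 0.731  -0.239   0.2383] r [ 0.0094 -0.5225 -0.0067]
[[0.54757119 0.46537518 0.37      ]
 [0.51163429 0.34878813 0.19      ]]
```

```bash

python3 -m inch '[{"dx":0.06,"dy":-0.015,"dz":0,"rx":0,"ry":0,"rz":0},{"dx":0.12,"dy":-0.04,"dz":0,"rx":0,"ry":0,"rz":0},{"dx":0.17,"dy":-0.07,"dz":0,"rx":0,"ry":0,"rz":0},{"dx":0.22,"dy":-0.1,"dz":0,"rx":0,"ry":0,"rz":0},{"dx":0.27,"dy":-0.13,"dz":0,"rx":0,"ry":0,"rz":0}]' -1
python3 -m inch '[{"dx":0.055,"dy":-0.02,"dz":0,"rx":0,"ry":-0.05,"rz":0},{"dx":0.11,"dy":-0.05,"dz":0,"rx":0,"ry":-0.1,"rz":0},{"dx":0.165,"dy":-0.08,"dz":0,"rx":0,"ry":-0.2,"rz":0},{"dx":0.22,"dy":-0.1,"dz":0,"rx":0,"ry":-0.3,"rz":0},{"dx":0.275,"dy":-0.11,"dz":0,"rx":0,"ry":-0.4,"rz":0}]' -1
python3 -c "
from goal import *
instand(); need(ST,[-.19,.25,.373],.785);need(ST,[-.19,.25,.2],.785)"
```

```text
time: 6.95
tool_pos: [0.515, 0.0916, 0.3711]
tool_rot: [0.0, 0.805, 0.593, 0.0]
contact_force: [0.3, 0.4, 1.0]
gripper_width: 0.005
grasp_force: 0.0
time: 7.45
tool_pos: [0.496, 0.3287, 0.3731]
tool_rot: [0.177, 0.769, 0.566, -0.238]
contact_force: [1.2, -1.6, 1.4]
gripper_width: -0.002
grasp_force: 0.0
t 7.45 frame pos [-199.   104.2  373.1] force [ 1.6 -1.2  1.4] j [ 0.62  0.25  1.24 -0.41  2.11  0.79]
shift mm [120.2   8.9 -82.5] rows d [ 0.1503  0.0111 -0.1032] r [ 0.0013 -0.1216 -0.0019]
shift mm [218.3   8.3  60. ] rows d [0.2729 0.0104 0.075 ] r [ 0.0013 -0.1216 -0.0019]
```

```bash

python3 -m inch '[{"dx":0.05,"dy":0.004,"dz":-0.034,"rx":0,"ry":-0.06,"rz":0},{"dx":0.1,"dy":0.008,"dz":-0.068,"rx":0,"ry":-0.12,"rz":0},{"dx":0.15,"dy":0.011,"dz":-0.103,"rx":0,"ry":-0.1216,"rz":0},{"dx":0.19,"dy":0.011,"dz":-0.06,"rx":0,"ry":-0.1216,"rz":0},{"dx":0.23,"dy":0.011,"dz":-0.02,"rx":0,"ry":-0.1216,"rz":0}]' -1
python3 -c "
from goal import *
instand(); need(ST,[-.19,.21,.175],.785);need(ST,[-.19,.16,.144],.785);need(ST,[-.19,.139,.165],.785)"
```

```text
time: 7.95
tool_pos: [0.5544, 0.4796, 0.2793]
tool_rot: [0.226, 0.745, 0.549, -0.305]
contact_force: [-0.4, 0.7, -0.6]
gripper_width: -0.003
grasp_force: 0.0
t 7.95 frame pos [-187.7  265.6  279.3] force [-0.6  0.5 -0.6] j [ 0.75  0.75  0.79 -0.47  2.26  0.87]
shift mm [ 33.6  -2.4 113.3] rows d [ 0.042  -0.003   0.1416] r [ 0.0003 -0.0045 -0.0015]
shift mm [ 19.7  -2.4 170.5] rows d [ 0.0247 -0.003   0.2131] r [ 0.0003 -0.0045 -0.0015]
shift mm [-10.   -2.4 170.2] rows d [-0.0125 -0.003   0.2128] r [ 0.0003 -0.0045 -0.0015]
```

```bash

python3 -m inch '[{"dx":0.027,"dy":-0.003,"dz":0.05,"rx":0,"ry":-0.0045,"rz":0},{"dx":0.027,"dy":-0.003,"dz":0.1,"rx":0,"ry":-0.0045,"rz":0},{"dx":0.027,"dy":-0.003,"dz":0.15,"rx":0,"ry":-0.0045,"rz":0},{"dx":0.025,"dy":-0.003,"dz":0.19,"rx":0,"ry":-0.0045,"rz":0},{"dx":0.025,"dy":-0.003,"dz":0.213,"rx":0,"ry":-0.0045,"rz":0}]' -1
python3 -c "
from goal import *
instand(); need(ST,[-.19,.139,.165],.785); cv2.imwrite('pics/s4.png',optics.grab_frame('scene')[120:360,280:560,::-1].repeat(2,0).repeat(2,1))"
```

```text
time: 8.45
tool_pos: [0.5182, 0.3744, 0.1427]
tool_rot: [0.228, 0.743, 0.547, -0.311]
contact_force: [0.0, -0.5, 0.4]
gripper_width: -0.001
grasp_force: 0.0
t 8.45 frame pos [-191.3  154.4  142.7] force [ 0.1 -0.5  0.4] j [ 0.68  0.6   1.24 -0.44  1.97  0.95]
shift mm [-26.7   1.3  -4.7] rows d [-0.0333  0.0016 -0.0059] r [-0.0028  0.0047 -0.0004]
```

View pics/s4.png

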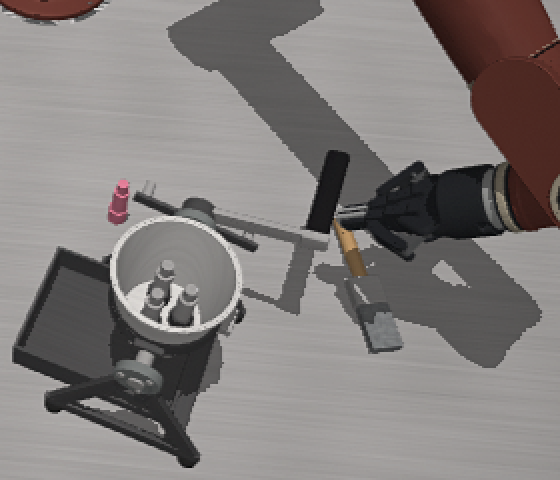

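```bash
cat > lev.py <<'E'
from goal import *
import sys
def rows(phis,corner=True):
    for d in phis:
        f=np.radians(d); rad=np.array([np.cos(f),np.sin(f)]); tr=np.array([np.sin(f),-np.cos(f)]); O=np.array([0,.165])
        if d<=80:
            t=np.radians(min(45,80-d)); P=O+.143*rad+.007*tr
            tx=np.array([np.cos(t),-np.sin(t)]); tz=np.array([-np.sin(t),-np.cos(t)]); c=P+.011*tx+.015*tz
        else:
            t=0; c=O+.130*rad+.007*tr+[.011,0]
        print(d,end=" "); need(ST,[-.19,*c],t)
rows([float(a) for a in sys.argv[1:]]); instand()
E
python3 lev.py 5 10 15 20 25 30
```

```text
5.0 shift mm [-16.7   1.6   1.4] rows d [-0.0209  0.002   0.0017] r [-0.004   0.0063  0.0001]
10.0 shift mm [-26.3   1.5  -6.6] rows d [-0.0329  0.0019 -0.0083] r [-0.004   0.0063  0.0001]
15.0 shift mm [-36.6   1.5 -13.7] rows d [-0.0458  0.0018 -0.0172] r [-0.004   0.0063  0.0001]
20.0 shift mm [-47.4   1.4 -19.9] rows d [-0.0593  0.0018 -0.0249] r [-0.004   0.0063  0.0001]
25.0 shift mm [-58.8   1.4 -25.2] rows d [-0.0735  0.0018 -0.0315] r [-0.004   0.0063  0.0001]
30.0 shift mm [-70.5   1.4 -29.4] rows d [-0.0882  0.0017 -0.0367] r [-0.004   0.0063  0.0001]
t 8.5 frame pos [-191.6  152.9  141.1] force [ 0.5 -0.3 -2. ] j [ 0.68  0.6   1.24 -0.44  1.97  0.95]
```

```bash

python3 -m inch '[{"dx":-0.01,"dy":0.002,"dz":0.001,"rx":0,"ry":0,"rz":0},{"dx":-0.021,"dy":0.002,"dz":0.001,"rx":0,"ry":0,"rz":0},{"dx":-0.028,"dy":0.002,"dz":-0.004,"rx":0,"ry":0,"rz":0},{"dx":-0.033,"dy":0.002,"dz":-0.008,"rx":0,"ry":0,"rz":0},{"dx":-0.038,"dy":0.002,"dz":-0.012,"rx":0,"ry":0,"rz":0}]' -1
python3 lev.py 15 20 25 30 35
```

```text
time: 9.0
tool_pos: [0.5174, 0.3634, 0.1738]
tool_rot: [0.227, 0.744, 0.548, -0.308]
contact_force: [2.9, 1.8, -5.9]
gripper_width: 0.001
grasp_force: 3.1
15.0 shift mm [-6.8 -1.2  2.4] rows d [-0.0085 -0.0015  0.003 ] r [ 0.0002 -0.0002 -0.0007]
20.0 shift mm [-17.6  -1.2  -3.9] rows d [-0.022  -0.0015 -0.0048] r [ 0.0002 -0.0002 -0.0007]
25.0 shift mm [-28.9  -1.2  -9.2] rows d [-0.0361 -0.0015 -0.0115] r [ 0.0002 -0.0002 -0.0007]
30.0 shift mm [-40.6  -1.2 -13.5] rows d [-0.0507 -0.0015 -0.0169] r [ 0.0002 -0.0002 -0.0007]
35.0 shift mm [-52.6  -1.2 -16.8] rows d [-0.0658 -0.0014 -0.0211] r [ 0.0002 -0.0002 -0.0007]
t 9.0 frame pos [-188.8  143.6  173.8] force [ 2.2  2.6 -5.9] j [ 0.67  0.55  1.25 -0.45  1.99  0.92]
```

Contact at about 6 N, so the lever should be moving. Continuing to lift.

```bash

python3 -m inch '[{"dx":-0.008,"dy":0,"dz":0.002,"rx":0,"ry":0,"rz":0},{"dx":-0.015,"dy":0,"dz":-0.001,"rx":0,"ry":0,"rz":0},{"dx":-0.022,"dy":0,"dz":-0.005,"rx":0,"ry":0,"rz":0},{"dx":-0.036,"dy":0,"dz":-0.0115,"rx":0,"ry":0,"rz":0},{"dx":-0.05,"dy":0,"dz":-0.017,"rx":0,"ry":0,"rz":0}]' -1
python3 lev.py 30 35 40 45 50 55 60
python3 -c "
from h import *
for c in('scene',): crop(c,280,120,560,330,2,'s5.png')"
```

```text
time: 9.5
tool_pos: [0.5111, 0.3482, 0.2123]
tool_rot: [0.226, 0.743, 0.55, -0.306]
contact_force: [1.5, 11.8, -0.7]
gripper_width: 0.0
grasp_force: 4.7
30.0 shift mm [-1.8  0.3  2.2] rows d [-0.0022  0.0004  0.0027] r [ 0.0005 -0.0028  0.0012]
35.0 shift mm [-13.8   0.3  -1.2] rows d [-0.0173  0.0004 -0.0015] r [ 0.0005 -0.0028  0.0012]
40.0 shift mm [-24.8   0.3  -4.5] rows d [-0.0311  0.0004 -0.0056] r [0.0005 0.0554 0.0012]
45.0 shift mm [-36.1   0.3  -6.8] rows d [-0.0451  0.0004 -0.0085] r [0.0004 0.1136 0.0013]
50.0 shift mm [-47.5   0.3  -8.1] rows d [-0.0594  0.0003 -0.0102] r [0.0004 0.1717 0.0013]
55.0 shift mm [-59.    0.2  -8.5] rows d [-0.0737  0.0003 -0.0106] r [0.0003 0.2299 0.0013]
60.0 shift mm [-70.5   0.2  -7.8] rows d [-0.0881  0.0003 -0.0098] r [0.0003 0.2881 0.0013]
t 9.5 frame pos [-190.3  127.3  212.3] force [-2.  11.7 -0.7] j [ 0.66  0.48  1.28 -0.47  2.02  0.89]
```

View pics/s5.png

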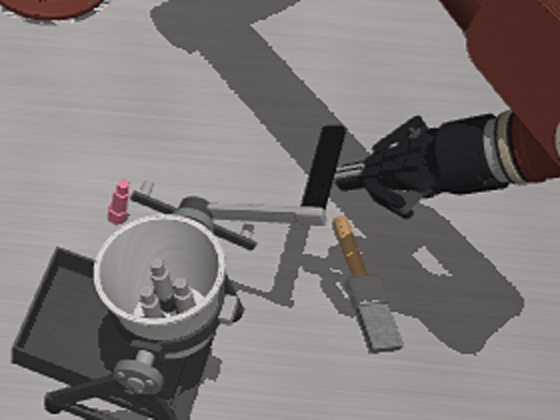

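```bash

m(){ python3 -c "
from goal import *
instand()"; }
python3 -m inch '[{"dx":0,"dy":0,"dz":0,"rx":0,"ry":0,"rz":0}]' -1 >/dev/null; m
python3 -m inch '[{"dx":-0.008,"dy":0,"dz":-0.001,"rx":0,"ry":0,"rz":0}]' -1 >/dev/null; m
python3 -m inch '[{"dx":-0.006,"dy":0,"dz":-0.004,"rx":0,"ry":0,"rz":0}]' -1 >/dev/null; m
python3 lev.py 35 40 45 50 55 60
```

```text
t 9.65 frame pos [-189.6  125.5  213.4] force [-0.6  2.  -0.4] j [ 0.66  0.48  1.28 -0.47  2.03  0.89]
t 9.75 frame pos [-189.6  121.9  216.2] force [-0.4 11.4 -1.9] j [ 0.66  0.47  1.29 -0.47  2.03  0.89]
t 9.85 frame pos [-189.6  119.5  221.7] force [-0.6  0.6 -6.8] j [ 0.65  0.46  1.29 -0.47  2.03  0.88]
35.0 shift mm [-1.7 -0.4 -0. ] rows d [-0.0021 -0.0005 -0.    ] r [-0.0007  0.0015  0.0002]
40.0 shift mm [-12.7  -0.4  -3.3] rows d [-0.0159 -0.0005 -0.0041] r [-0.0007  0.0597  0.0001]
45.0 shift mm [-24.   -0.4  -5.5] rows d [-0.03   -0.0005 -0.0069] r [-7.000e-04  1.179e-01  1.000e-04]
50.0 shift mm [-35.4  -0.4  -6.8] rows d [-0.0443 -0.0006 -0.0085] r [-7.000e-04  1.761e-01  1.000e-04]
55.0 shift mm [-46.9  -0.4  -7. ] rows d [-0.0587 -0.0006 -0.0088] r [-0.0007  0.2343  0.    ]
60.0 shift mm [-58.4  -0.4  -6.3] rows d [-0.073  -0.0006 -0.0079] r [-0.0007  0.2924  0.    ]
t 9.85 frame pos [-189.6  119.5  221.7] force [-0.6  0.6 -6.8] j [ 0.65  0.46  1.29 -0.47  2.03  0.88]
```

```bash

m(){ python3 -c "
from goal import *
instand()"; }
python3 -m inch '[{"dx":-0.007,"dy":0,"dz":-0.003,"rx":0,"ry":0.02,"rz":0},{"dx":-0.014,"dy":0,"dz":-0.006,"rx":0,"ry":0.05,"rz":0}]' -1 >/dev/null; m
python3 -m inch '[{"dx":-0.007,"dy":0,"dz":-0.003,"rx":0,"ry":0.03,"rz":0},{"dx":-0.014,"dy":0,"dz":-0.006,"rx":0,"ry":0.06,"rz":0}]' -1 >/dev/null; m
python3 lev.py 45 50 55 60 65 70
```

```text
t 10.05 frame pos [-189.6  114.4  232. ] force [-0.6  1.5 -6.2] j [ 0.64  0.4   1.32 -0.44  1.99  0.88]
t 10.25 frame pos [-189.6  108.7  243.5] force [ 0.1  0.7 -5.2] j [ 0.62  0.34  1.36 -0.39  1.94  0.87]
45.0 shift mm [-1.2 -0.4  2.1] rows d [-0.0015 -0.0005  0.0026] r [-0.0017  0.008  -0.0004]
50.0 shift mm [-12.3  -0.4  -1. ] rows d [-0.0154 -0.0005 -0.0013] r [-0.0017  0.0662 -0.0005]
55.0 shift mm [-23.6  -0.4  -3.2] rows d [-0.0295 -0.0005 -0.004 ] r [-0.0017  0.1243 -0.0005]
60.0 shift mm [-35.   -0.4  -4.3] rows d [-0.0438 -0.0005 -0.0054] r [-0.0017  0.1825 -0.0006]
65.0 shift mm [-46.5  -0.4  -4.5] rows d [-0.0581 -0.0005 -0.0056] r [-0.0017  0.2407 -0.0007]
70.0 shift mm [-58.   -0.4  -3.6] rows d [-0.0725 -0.0005 -0.0045] r [-0.0016  0.2989 -0.0008]
t 10.25 frame pos [-189.6  108.7  243.5] force [ 0.1  0.7 -5.2] j [ 0.62  0.34  1.36 -0.39  1.94  0.87]
```

```bash

m(){ python3 -c "
from goal import *
instand()"; }
python3 -m inch '[{"dx":-0.008,"dy":0,"dz":-0.002,"rx":0,"ry":0.035,"rz":0},{"dx":-0.016,"dy":0,"dz":-0.004,"rx":0,"ry":0.07,"rz":0},{"dx":-0.024,"dy":0,"dz":-0.006,"rx":0,"ry":0.1,"rz":0}]' -1 >/dev/null; m
python3 -m inch '[{"dx":-0.008,"dy":0,"dz":-0.002,"rx":0,"ry":0.035,"rz":0},{"dx":-0.016,"dy":0,"dz":-0.003,"rx":0,"ry":0.07,"rz":0},{"dx":-0.024,"dy":0,"dz":-0.004,"rx":0,"ry":0.1,"rz":0}]' -1 >/dev/null; m
python3 lev.py 60 65 70 75 80 85 90
```

```text
t 10.55 frame pos [-189.5   96.   259.3] force [ 0.   3.2 -6.1] j [ 0.58  0.22  1.43 -0.31  1.85  0.85]
t 10.85 frame pos [-189.3   81.4  272.6] force [0.1 7.  0.6] j [ 0.52  0.1   1.52 -0.22  1.76  0.81]
60.0 shift mm [ 2.9 -0.8  4.4] rows d [ 0.0036 -0.0009  0.0055] r [ 0.0003 -0.0204 -0.0012]
65.0 shift mm [-8.  -0.7  0.8] rows d [-0.01   -0.0009  0.001 ] r [ 0.0004  0.0378 -0.0012]
70.0 shift mm [-19.2  -0.7  -1.8] rows d [-0.024  -0.0009 -0.0023] r [ 0.0005  0.096  -0.0011]
75.0 shift mm [-30.6  -0.7  -3.4] rows d [-0.0383 -0.0009 -0.0043] r [ 0.0005  0.1541 -0.0011]
80.0 shift mm [-42.1  -0.7  -4.1] rows d [-0.0526 -0.0008 -0.0051] r [ 0.0006  0.2123 -0.0011]
85.0 shift mm [-56.2  -0.6  -4. ] rows d [-0.0702 -0.0008 -0.0049] r [ 0.0006  0.2123 -0.0011]
90.0 shift mm [-67.2  -0.6  -1.5] rows d [-0.0841 -0.0008 -0.0018] r [ 0.0006  0.2123 -0.0011]
t 10.85 frame pos [-189.3   81.4  272.6] force [0.1 7.  0.6] j [ 0.52  0.1   1.52 -0.22  1.76  0.81]
```

```bash

m(){ python3 -c "
from goal import *
instand()"; }
python3 -m inch '[{"dx":-0.009,"dy":0,"dz":0,"rx":0,"ry":0.035,"rz":0},{"dx":-0.018,"dy":0,"dz":-0.001,"rx":0,"ry":0.07,"rz":0},{"dx":-0.027,"dy":0,"dz":-0.002,"rx":0,"ry":0.105,"rz":0}]' -1 >/dev/null; m
python3 -m inch '[{"dx":-0.009,"dy":0,"dz":0,"rx":0,"ry":0.035,"rz":0},{"dx":-0.018,"dy":0,"dz":0,"rx":0,"ry":0.07,"rz":0},{"dx":-0.027,"dy":0,"dz":0,"rx":0,"ry":0.105,"rz":0}]' -1 >/dev/null; m
python3 lev.py 80 85 90 95 100 105 110 115
```

```text
t 11.15 frame pos [-188.9   62.5  283.1] force [0.3 8.5 5.4] j [ 0.45 -0.02  1.61 -0.12  1.66  0.75]
t 11.45 frame pos [-188.7   41.1  287.4] force [0.  6.7 6. ] j [ 0.37 -0.14  1.71 -0.    1.57  0.67]
80.0 shift mm [ 1.7 -1.3 -2.2] rows d [ 0.0021 -0.0016 -0.0028] r [ 0.0033  0.0001 -0.0009]
85.0 shift mm [-11.8  -1.3  -6.5] rows d [-0.0147 -0.0016 -0.0081] r [ 0.0033  0.0001 -0.0009]
90.0 shift mm [-23.1  -1.3  -7.6] rows d [-0.0288 -0.0016 -0.0095] r [ 0.0033  0.0001 -0.0009]
95.0 shift mm [-34.4  -1.2  -7.7] rows d [-0.043  -0.0015 -0.0097] r [ 0.0033  0.0001 -0.0009]
100.0 shift mm [-45.7  -1.2  -6.9] rows d [-0.0572 -0.0015 -0.0086] r [ 0.0033  0.0001 -0.0009]
105.0 shift mm [-56.9  -1.2  -5. ] rows d [-0.0712 -0.0015 -0.0062] r [ 0.0033  0.0001 -0.0009]
110.0 shift mm [-67.9  -1.2  -2.2] rows d [-0.0849 -0.0015 -0.0027] r [ 0.0033  0.0001 -0.0009]
115.0 shift mm [-78.7  -1.2   1.6] rows d [-0.0983 -0.0015  0.002 ] r [ 0.0033  0.0001 -0.0009]
t 11.45 frame pos [-188.7   41.1  287.4] force [0.  6.7 6. ] j [ 0.37 -0.14  1.71 -0.    1.57  0.67]
```

```bash

python3 -m inch '[{"dx":-0.01,"dy":0,"dz":-0.006,"rx":0,"ry":0,"rz":0},{"dx":-0.02,"dy":0,"dz":-0.009,"rx":0,"ry":0,"rz":0},{"dx":-0.03,"dy":0,"dz":-0.0095,"rx":0,"ry":0,"rz":0},{"dx":-0.04,"dy":0,"dz":-0.0097,"rx":0,"ry":0,"rz":0},{"dx":-0.05,"dy":0,"dz":-0.009,"rx":0,"ry":0,"rz":0}]' -1 
python3 lev.py 95 100 105 110 115 120 125 130
python3 -c "
from h import *
a=optics.grab_frame('scene')[150:340,230:510,::-1]; b=optics.grab_frame('top')[80:270,90:370,::-1]
cv2.imwrite('pics/s6.png',cv2.resize(np.vstack([a,b]),None,fx=1.55,fy=1.55))"
```

```text
time: 11.95
tool_pos: [0.4748, 0.2262, 0.2924]
tool_rot: [0.003, 0.805, 0.593, -0.002]
contact_force: [3.4, 5.7, -0.2]
gripper_width: 0.002
grasp_force: 3.0
95.0 shift mm [ 6.6 -0.9 -2.8] rows d [ 0.0083 -0.0011 -0.0035] r [ 0.0016  0.0039 -0.0012]
100.0 shift mm [-4.7 -0.9 -1.9] rows d [-0.0059 -0.0011 -0.0023] r [ 0.0016  0.0039 -0.0012]
105.0 shift mm [-15.9  -0.9   0.1] rows d [-0.0199 -0.0011  0.0001] r [ 0.0016  0.0039 -0.0012]
110.0 shift mm [-26.9  -0.9   3. ] rows d [-0.0336 -0.0011  0.0037] r [ 0.0016  0.0039 -0.0012]
115.0 shift mm [-37.6  -0.9   6.8] rows d [-0.0469 -0.0011  0.0085] r [ 0.0016  0.0039 -0.0012]
120.0 shift mm [-47.9  -0.9  11.6] rows d [-0.0598 -0.0011  0.0144] r [ 0.0016  0.0039 -0.0012]
125.0 shift mm [-57.7  -0.8  17.2] rows d [-0.0722 -0.0011  0.0215] r [ 0.0016  0.0039 -0.0012]
130.0 shift mm [-67.1  -0.8  23.7] rows d [-0.0838 -0.0011  0.0296] r [ 0.0016  0.0039 -0.0012]
t 11.95 frame pos [-189.1   -0.   292.4] force [ 1.6  6.4 -0.2] j [ 0.31 -0.21  1.76 -0.01  1.59  0.61]
```

View pics/s6.png

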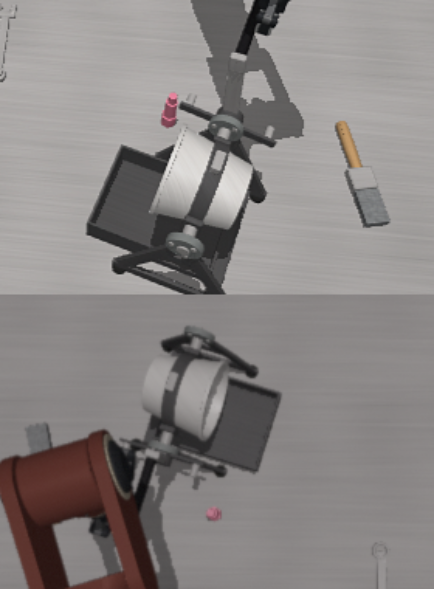

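The pot lies on its side at about 90°. Stand, tray, brush and pink body are all undisturbed, so I'll continue over the top.

```bash

python3 -m inch '[{"dx":-0.01,"dy":0,"dz":-0.001,"rx":0,"ry":0,"rz":0},{"dx":-0.02,"dy":0,"dz":0.0005,"rx":0,"ry":0,"rz":0},{"dx":-0.03,"dy":0,"dz":0.003,"rx":0,"ry":0,"rz":0},{"dx":-0.04,"dy":0,"dz":0.006,"rx":0,"ry":0,"rz":0},{"dx":-0.05,"dy":0,"dz":0.01,"rx":0,"ry":0,"rz":0}]' -1 
python3 lev.py 115 120 125 130 135 140
```

```text
time: 12.55
tool_pos: [0.463, 0.1881, 0.2845]
tool_rot: [0.003, 0.805, 0.593, -0.002]
contact_force: [4.3, 4.8, 1.3]
gripper_width: 0.001
grasp_force: 3.0
115.0 shift mm [ 2.3 -0.9 -1.3] rows d [ 0.0028 -0.0011 -0.0017] r [ 0.0015  0.0042 -0.001 ]
120.0 shift mm [-8.1 -0.9  3.4] rows d [-0.0101 -0.0011  0.0043] r [ 0.0015  0.0042 -0.001 ]
125.0 shift mm [-17.9  -0.9   9.1] rows d [-0.0224 -0.0011  0.0113] r [ 0.0015  0.0042 -0.001 ]
130.0 shift mm [-27.2  -0.9  15.5] rows d [-0.0341 -0.0011  0.0194] r [ 0.0015  0.0042 -0.001 ]
135.0 shift mm [-36.   -0.9  22.8] rows d [-0.045  -0.0011  0.0285] r [ 0.0015  0.0042 -0.001 ]
140.0 shift mm [-44.   -0.9  30.8] rows d [-0.055  -0.0011  0.0385] r [ 0.0015  0.0042 -0.001 ]
t 12.55 frame pos [-189.1  -39.9  284.5] force [2.7 5.9 1.3] j [ 0.24 -0.28  1.83 -0.01  1.59  0.54]
```

```bash

python3 -m inch '[{"dx":-0.01,"dy":0,"dz":0.0045,"rx":0,"ry":0,"rz":0},{"dx":-0.02,"dy":0,"dz":0.01,"rx":0,"ry":0,"rz":0},{"dx":-0.03,"dy":0,"dz":0.017,"rx":0,"ry":0,"rz":0},{"dx":-0.04,"dy":0,"dz":0.024,"rx":0,"ry":0,"rz":0},{"dx":-0.046,"dy":0,"dz":0.0295,"rx":0,"ry":0,"rz":0}]' -1 
python3 lev.py 135 138 141 144 147 150 153 156 159
```

```text
time: 13.05
tool_pos: [0.4521, 0.1515, 0.2616]
tool_rot: [0.004, 0.805, 0.593, -0.003]
contact_force: [1.9, 0.6, 6.1]
gripper_width: 0.001
grasp_force: 2.7
135.0 shift mm [ 2.1 -1.3 -0.3] rows d [ 0.0026 -0.0016 -0.0004] r [ 0.0022  0.006  -0.0016]
138.0 shift mm [-2.8 -1.3  4.4] rows d [-0.0035 -0.0016  0.0056] r [ 0.0022  0.006  -0.0016]
141.0 shift mm [-7.5 -1.3  9.4] rows d [-0.0094 -0.0016  0.0118] r [ 0.0022  0.006  -0.0016]
144.0 shift mm [-11.9  -1.3  14.6] rows d [-0.0148 -0.0016  0.0183] r [ 0.0022  0.006  -0.0016]
147.0 shift mm [-16.   -1.3  20.1] rows d [-0.02   -0.0016  0.0251] r [ 0.0022  0.006  -0.0016]
150.0 shift mm [-19.8  -1.3  25.7] rows d [-0.0247 -0.0016  0.0322] r [ 0.0022  0.006  -0.0016]
153.0 shift mm [-23.3  -1.3  31.6] rows d [-0.0291 -0.0016  0.0395] r [ 0.0022  0.006  -0.0016]
156.0 shift mm [-26.5  -1.3  37.6] rows d [-0.0331 -0.0017  0.047 ] r [ 0.0022  0.006  -0.0016]
159.0 shift mm [-29.4  -1.3  43.8] rows d [-0.0368 -0.0017  0.0547] r [ 0.0022  0.006  -0.0016]
t 13.05 frame pos [-188.7  -78.1  261.6] force [1.6 1.1 6.1] j [ 0.17 -0.33  1.91 -0.01  1.56  0.47]
```

Going to about 145°, then small steps to feel for the stop.

```bash

m(){ python3 -c "
from goal import *
instand()"; }
python3 -m inch '[{"dx":-0.0035,"dy":0,"dz":0.0056,"rx":0,"ry":0,"rz":0},{"dx":-0.0094,"dy":0,"dz":0.0118,"rx":0,"ry":0,"rz":0},{"dx":-0.0148,"dy":0,"dz":0.0183,"rx":0,"ry":0,"rz":0}]' -1 >/dev/null; m
python3 -m inch '[{"dx":-0.0026,"dy":0,"dz":0.0034,"rx":0,"ry":0,"rz":0}]' -1 >/dev/null; m
python3 -m inch '[{"dx":-0.0025,"dy":0,"dz":0.0034,"rx":0,"ry":0,"rz":0}]' -1 >/dev/null; m
```

```text
t 13.35 frame pos [-189.1  -90.3  247. ] force [0.9 0.1 6.9] j [ 0.15 -0.34  1.94 -0.01  1.54  0.45]
t 13.45 frame pos [-189.1  -92.6  243.8] force [ 0.8 -0.7  7. ] j [ 0.15 -0.34  1.95 -0.01  1.54  0.45]
t 13.55 frame pos [-189.1  -94.5  241.4] force [ 1.6 -0.3  5.5] j [ 0.14 -0.34  1.95 -0.01  1.54  0.44]
```

```bash

m(){ python3 -c "
from goal import *
instand()"; }
python3 -m inch '[{"dx":-0.0016,"dy":0,"dz":0.0024,"rx":0,"ry":0,"rz":0}]' -1 >/dev/null; m
python3 -m inch '[{"dx":-0.0015,"dy":0,"dz":0.0024,"rx":0,"ry":0,"rz":0}]' -1 >/dev/null; m
python3 -m inch '[{"dx":-0.0015,"dy":0,"dz":0.0024,"rx":0,"ry":0,"rz":0}]' -1 >/dev/null; m
python3 -m inch '[{"dx":-0.0015,"dy":0,"dz":0.0024,"rx":0,"ry":0,"rz":0}]' -1 >/dev/null; m
```

```text
t 13.65 frame pos [-189.1  -95.9  239.5] force [ 1.8 -0.7  6.4] j [ 0.14 -0.34  1.96 -0.01  1.53  0.44]
t 13.75 frame pos [-189.1  -97.1  237.6] force [ 1.2 -1.   6.2] j [ 0.14 -0.34  1.96 -0.01  1.53  0.44]
t 13.85 frame pos [-189.2  -98.3  235.8] force [ 0.7 -1.4  6.3] j [ 0.13 -0.35  1.96 -0.01  1.53  0.44]
t 13.95 frame pos [-189.2  -99.5  233.8] force [ 0.9 -0.5  4.9] j [ 0.13 -0.35  1.97 -0.01  1.52  0.43]
```

```bash

m(){ python3 -c "
from goal import *
instand()"; }
python3 -m inch '[{"dx":-0.0014,"dy":0,"dz":0.0024,"rx":0,"ry":0,"rz":0}]' -1 >/dev/null; m
python3 -m inch '[{"dx":-0.0014,"dy":0,"dz":0.0024,"rx":0,"ry":0,"rz":0}]' -1 >/dev/null; m
python3 -m inch '[{"dx":-0.0013,"dy":0,"dz":0.0024,"rx":0,"ry":0,"rz":0}]' -1 >/dev/null; m
```

```text
t 14.05 frame pos [-189.2 -100.7  231.9] force [ 1.2 -0.8  6.7] j [ 0.13 -0.35  1.97 -0.01  1.52  0.43]
t 14.15 frame pos [-189.2 -101.9  229.9] force [ 2.1 -1.6  6. ] j [ 0.13 -0.35  1.97 -0.01  1.52  0.43]
t 14.25 frame pos [-189.2 -103.   228. ] force [ 0.9 -1.5  7. ] j [ 0.13 -0.35  1.98 -0.01  1.52  0.43]
```

```bash

m(){ python3 -c "
from goal import *
instand()"; }
python3 -m inch '[{"dx":-0.0012,"dy":0,"dz":0.0024,"rx":0,"ry":0,"rz":0}]' -1 >/dev/null; m
python3 -m inch '[{"dx":-0.0012,"dy":0,"dz":0.0024,"rx":0,"ry":0,"rz":0}]' -1 >/dev/null; m
python3 -m inch '[{"dx":-0.0012,"dy":0,"dz":0.0024,"rx":0,"ry":0,"rz":0}]' -1 >/dev/null; m
```

```text
t 14.35 frame pos [-189.2 -104.   226.1] force [ 1.  -1.9  6.4] j [ 0.12 -0.35  1.98 -0.01  1.51  0.43]
t 14.45 frame pos [-189.2 -105.   224.1] force [ 1.6 -1.3  5.6] j [ 0.12 -0.35  1.98 -0.01  1.51  0.42]
t 14.55 frame pos [-189.1 -105.6  223.1] force [-2.4  0.8 15.1] j [ 0.12 -0.35  1.99 -0.01  1.51  0.42]
```

```bash

python3 -m inch '[{"dx":0,"dy":0,"dz":0.0006,"rx":0,"ry":0,"rz":0},{"dx":0,"dy":0,"dz":0.0006,"rx":0,"ry":0,"rz":0}]' -1 >/dev/null; python3 -c "
from goal import *
instand()"
python3 -m inch '[{"dx":0.01,"dy":0,"dz":-0.03,"rx":0,"ry":0,"rz":0},{"dx":0.01,"dy":0,"dz":-0.09,"rx":0,"ry":0,"rz":0},{"dx":0.01,"dy":0,"dz":-0.15,"rx":0,"ry":0,"rz":0},{"dx":-0.04,"dy":0,"dz":-0.17,"rx":0,"ry":0,"rz":0},{"dx":-0.1,"dy":0,"dz":-0.18,"rx":0,"ry":0,"rz":0}]' -1
python3 -m inch '[{"dx":-0.06,"dy":0,"dz":0,"rx":0,"ry":0,"rz":0},{"dx":-0.12,"dy":0,"dz":0,"rx":0,"ry":0,"rz":0},{"dx":-0.18,"dy":0,"dz":0,"rx":0,"ry":0,"rz":0},{"dx":-0.24,"dy":0,"dz":0,"rx":0,"ry":0,"rz":0},{"dx":-0.3,"dy":0,"dz":0,"rx":0,"ry":0,"rz":0}]' -1
python3 -c "
from h import *
a=optics.grab_frame('scene')[150:350,230:500,::-1]; b=optics.grab_frame('top')[80:280,90:360,::-1]
cv2.imwrite('pics/s7.png',cv2.resize(np.vstack([a,b]),None,fx=1.5,fy=1.5,interpolation=cv2.INTER_CUBIC))"
```

```text
t 14.75 frame pos [-189.1 -105.5  223.2] force [-0.8 -1.5 11.4] j [ 0.12 -0.35  1.99 -0.01  1.51  0.42]
time: 15.25
tool_pos: [0.4194, 0.0505, 0.3675]
tool_rot: [0.003, 0.804, 0.594, -0.004]
contact_force: [0.4, -1.4, -0.2]
gripper_width: 0.0
grasp_force: 0.0
time: 15.75
tool_pos: [0.3467, -0.1796, 0.3666]
tool_rot: [0.001, 0.805, 0.593, -0.005]
contact_force: [1.7, -0.9, -0.4]
gripper_width: -0.0
grasp_force: 0.0
```

View pics/s7.png

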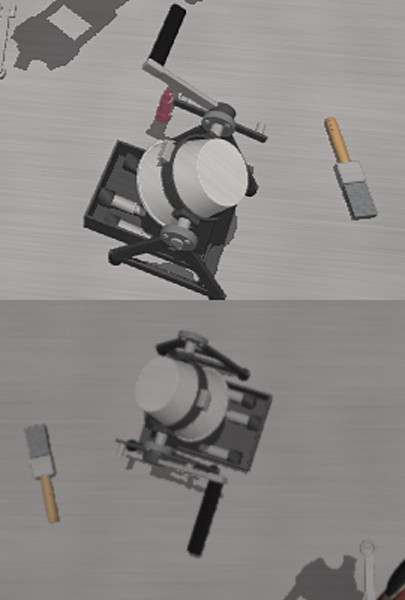

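All three bodies lie in the tray. The tray is still against the rail, the lever rests at its stop (the tip did not move at 11–15 N against 6 N running), and the stand and bystanders are where they were. Handing in.

```bash
python3 -c "
from plant import ticket; print(ticket.job_done())"
```

```text
the job is handed in; nothing more can be done
None
```

The job is done and handed in: the tray is home against the cross rail, the pot is tipped to its end stop and left there, all three injector bodies are in the tray, and the stand and bystanders look undisturbed in the pictures.

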